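Show the next repair step to the bench camera

ROBOT

A 6-joint arm with a two-finger parallel gripper is mounted at the origin on the work surface. World frame = base frame: x ahead of the robot, y to its left, z up, the work surface at z = 0. Lengths are in m, angles in rad, forces in N, time in s.
With the tool pointing down it reaches from about 0.35 to 0.875 m from the base axis. Payload 15.5 kg.
Tool frame: the origin (TCP) lies midway between the tips of the shut fingers; the grasp point (between the pads) lies 19 mm behind it; z points along the fingers, y is the direction in which the jaws open and shut (so a half turn about z gives the same grasp; the last joint's range is limited). The gripper opens to 85 mm and grips with 20 to 120 N. Pads are 22 mm wide; open, the fingers measure 114 mm over their backs; the gripper's body (76 mm by 85 mm) begins 54 mm behind the grasp point. The pads swing forward as they close: fully open they stand 13 mm farther back than shut.
Start: joints at [-1.232, 0.494, 1.345, -0, 1.302, -0.096], TCP at [0.263, -0.567, 0.231] pointing down, gripper open.
Joint ranges: [-2.91, 2.91], [-0.82, 2.16], [0.22, 2.67], [-1.22, 4.37], [0.12, 2.79], [-3.08, 3.08]. Speed limits (rad/s): [1.89, 1.89, 2.57, 3.01, 3.01, 3.01].

INTERFACE

Orientations are given as a unit quaternion [w, x, y, z].
In Python, from plant import bot gives the robot as it stands.
- The arm moves only by the shell command python3 -m jog 'ROWS' [FORCE]. ROWS is JSON, a list of rows, each an object of numbers: "x", "y", "z": the shift along the tool's x, y, z in cm; "rx", "ry", "rz": the turn, a rotation vector about the tool's x, y, z in rad; "fingers": the finger opening in cm, from 0 to 8.54. In form: [{"x": .., "y": .., "z": .., "rx": .., "ry": .., "rz": .., "fingers": ..}, ...]. A call has 1 to 10 rows; each row is the pose to reach, as a shift and turn from the pose commanded when the call began, along the tool's axes at that moment; what a row does not reach only later rows make up. A row lasts 1/12 s, in which the tool goes at most 41.7 mm and 7.16 degrees, less where a joint would pass 70% of its speed; a pose out of reach is approached as far as the arm can. A call with a gripper value outside its range is refused whole. The fingers move at their own pace and stop on an object; FORCE is the grip in N (left out, the last holds). Time passes only in rows, so rows that repeat a pose let the fingers close. It gives the time, the measured TCP pose, the force and the opening at its end, in the units of the state.
- bot.sense(): the state, without advancing time (a new reading comes with each control period).
- bot.snapshot(name): name is "side" or "top"; returns the picture (400x640x3 uint8, red, green, blue); there is no depth.
- bot.calibration(name): a dict with "fx", "fy", "cx", "cy" (pixels), "R" (3x3) and "t" (3): a world point X has camera coordinates R X + t. Camera axes: x right, y down, z forward; pixel columns grow to the right and rows downward; lengths in m; the calibration is good to about 2 mm. A picture is of the moment at which its call begins. calibration takes no time and is no camera call.
- bot.hand_in(): hands the job in, once; it reports no verdict.
Trained networks look in the newest picture that a camera, given by its name, has taken for a name from the list of things; names that differ only in an ending like _2 or _b are one class to them, and where a whole thing is asked for, a point or a joint stands for the part that bears it (a point fixed in the world has none). Each returns a list of dicts, best first, with "score" (0 to 1); they miss things now and then, are a little off and sometimes report something else, mostly with a low value. They report only what shows in the picture. A call takes as long as a camera call. They do not tell look-alikes from the thing itself.
- bot.outline_of(camera, target): "mask" (400x640 bool, what is visible of it) and "rect" ([left, top, right, bottom] in pixels, round what is visible of it).
The state is a dict: "time": time; "q": joint angles; "qd": joint speeds; "joint_torque": joint torques, N m; "tool_pos": TCP position; "orientation": TCP orientation; "force": force on the tool from outside, world axes, zero at the start; "moment": the same for the moment, N m; "gripper_width": finger opening in m.
Only numpy, scipy, OpenCV 4.12 (cv2) and the standard library are available. Lean on these libraries where they do the work, as an engineer would, in place of code of your own. Each camera call takes 0.05 s, during which the arm holds its last target.

TASK

Record the next repair step for the trainee: press the bench camera's record button all the way down and let it come up, then point at the middle of the shortest screwdriver's handle for two full seconds, then point at the round camera module of the opened phone for two seconds and finish there, still pointing at it. Point from straight above with the fingertips about 3 cm over the thing, and touch nothing but the button unit: no driver, phone or other thing may be touched, moved or lifted. Do not point at or pass the fingertips low over the handles of the two other drivers on the way.

Things in the scene. Friction and masses are not known exactly. Their poses are not given: they have to be found in the camera images.
- record (a joint): Travel of the record button: 0 up, 0.006 m fully down; a spring returns it, about 5 N holds it fully down. It moves straight down.
- record_top (a point): Centre of the top face of the round grey record button, 32 mm across, 22 mm above the bench when up, in a black round housing 48 mm across and 12 mm high fixed to the bench between the two mats. The only button on the bench.
- driver_short: Shortest precision screwdriver lying flat on the blue tool mat (3 mm thick), 100 mm long over all: black ribbed handle 55 mm long with a 5 mm steel end cap and 14 mm thick, with a 40 mm thin steel blade pointing along the body's +x. Origin under the middle of the handle, on the mat's top; z up. The three drivers look alike but for their size, lie side by side with handle middles about 55 mm apart, in any order.
- driver_mid: Middle-sized precision screwdriver lying flat on the blue tool mat (3 mm thick), 140 mm long over all: black ribbed handle 78 mm long with a 5 mm steel end cap and 15 mm thick, with a 57 mm thin steel blade pointing along the body's +x. Origin under the middle of the handle, on the mat's top; z up. The three drivers look alike but for their size, lie side by side with handle middles about 55 mm apart, in any order.
- driver_long: Longest precision screwdriver lying flat on the blue tool mat (3 mm thick), 175 mm long over all: black ribbed handle 102 mm long with a 5 mm steel end cap and 16 mm thick, with a 68 mm thin steel blade pointing along the body's +x. Origin under the middle of the handle, on the mat's top; z up. The three drivers look alike but for their size, lie side by side with handle middles about 55 mm apart, in any order.
- driver_short_handle (a point): Top of the middle of the shortest driver's handle (14 mm above the mat); axes as its body.
- driver_mid_handle (a point): Top of the middle of the middle-sized driver's handle.
- driver_long_handle (a point): Top of the middle of the longest driver's handle.
- phone: Opened phone, innards up, lying loose and flat on the grey work mat (3 mm thick): aluminium-edged tray 147 x 71 x 8 mm with a black battery, a green board, grey blocks and two round steel parts. Origin under its centre, x along its length. It may lie at any yaw.
- camera_module (a point): Centre of the lens, on top of the round camera module: steel disc 19 mm across with a black lens face, 9 mm above the phone's underside, near a corner of the phone (56 mm along its +x and 20 mm along its +y). The larger of the two round parts; the other is a 10 mm plain disc at the phone's opposite end.
- bottle: White closed bottle, 70 mm across, 180 mm tall, standing left of the work. Origin under its centre. Leave alone.
- lifter: Black suction lifter, cup 52 mm across with a bar on top, 39 mm tall, beyond the button. Origin under its centre. Leave alone.
- tin: Small round aluminium dish, 64 mm across, 25 mm tall, right of the work. Origin under its centre. Leave alone.
There are look-alikes about, which are no part of the job. Leave any blue look-alike of the part that bears record alone. What is shaped like the driver_mid but purple or turquoise is not meant.

How it is judged:
By the outcome, as a careful person would: the job done as asked, in the order asked, and still so for the second after the job is handed in, with the robot touching nothing.
It also fails if it takes over 51 s, if anything falls off the work surface, if the arm or the gripper's body presses on something with over 40 N, if the wrist force passes 120 N, or if a joint passes its speed limit or range.

## Working session

There is one attempt and no reset: what is moved stays moved. The work goes in short steps, Python scripts to look and compute and a shell command to move; the robot and the scene stay as the last step left them, time stands still between calls to the robot, and variables do not carry over. Pictures are saved under pics/ and viewed, and the job is handed in when it is done.

```bash
mkdir -p pics
cat > h.py <<'E'
import numpy as np,cv2
from plant import bot
def snap(n,f):
    im=bot.snapshot(n); cv2.imwrite('pics/'+f,im[:,:,::-1]); return im
def ray(cam,px,z):
    c=bot.calibration(cam);R=np.array(c['R']);t=np.array(c['t'])
    d=R.T@np.array([(px[0]-c['cx'])/c['fx'],(px[1]-c['cy'])/c['fy'],1]);o=-R.T@t
    return o+d*(z-o[2])/d[2]
def proj(cam,X):
    c=bot.calibration(cam);p=np.array(c['R'])@np.array(X)+np.array(c['t'])
    return [c['fx']*p[0]/p[2]+c['cx'],c['fy']*p[1]/p[2]+c['cy']]
E
python3 - <<'E'
from h import *
snap('top','top1.png');snap('side','side1.png')
for n in ['record','driver_short','driver_mid','driver_long','phone','camera_module']:
  for r in bot.outline_of('top',n):
    m=r['mask'];ys,xs=np.nonzero(m)
    print(n,round(r['score'],2),np.round(r['rect']),len(xs),[round(xs.mean(),1),round(ys.mean(),1)])
s=bot.sense();print(s['time'],s['tool_pos'],s['orientation'],s['force'],s['gripper_width'])
for c in('top','side'):print(bot.calibration(c))
E
```

```text
record 0.54 [347. 179. 358. 194.] 104 [np.float64(353.0), np.float64(186.4)]
driver_mid 0.55 [436. 269. 487. 291.] 192 [np.float64(455.1), np.float64(281.7)]
driver_mid 0.54 [403. 194. 420. 229.] 197 [np.float64(412.8), np.float64(211.2)]
driver_mid 0.45 [463. 202. 503. 223.] 168 [np.float64(479.3), np.float64(209.3)]
driver_long 0.53 [387. 188. 399. 232.] 248 [np.float64(393.0), np.float64(213.2)]
phone 0.6 [245. 163. 296. 218.] 1319 [np.float64(270.4), np.float64(190.3)]
phone 0.6 [335. 216. 344. 223.] 86 [np.float64(339.3), np.float64(217.7)]
camera_module 0.98 [246. 161. 297. 212.] 1307 [np.float64(271.1), np.float64(190.6)]
0.4 [ 0.26269151 -0.56704294  0.23117055] [-1.12638148e-04  9.76572809e-01  2.15187211e-01  2.62448964e-06] [ 1.2329447  -0.3387423  -0.05370137] 0.0852600103100627
{'fx': 405.2866074820932, 'fy': 405.2866074820932, 'cx': 320.4149604707866, 'cy': 202.45079334605524, 'R': array([[-0.01588201, -0.99983317, -0.00902229],
       [-0.99520027,  0.01667856, -0.09642739],
       [ 0.09656178,  0.00744753, -0.99529913]]), 't': array([0.05364496, 0.51217699, 1.08744473])}
{'fx': 428.69049360741826, 'fy': 428.69049360741826, 'cx': 325.99848927895715, 'cy': 202.24403584396555, 'R': array([[-0.8833403 , -0.46848459,  0.01523479],
       [-0.33042006,  0.59930454, -0.7291479 ],
       [ 0.33246428, -0.64911961, -0.68418655]]), 't': array([0.47708623, 0.19475919, 1.01714885])}
```

View pics/top1.png

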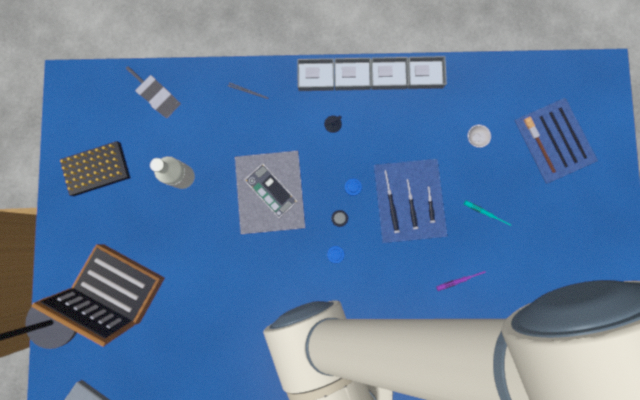

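View pics/side1.png

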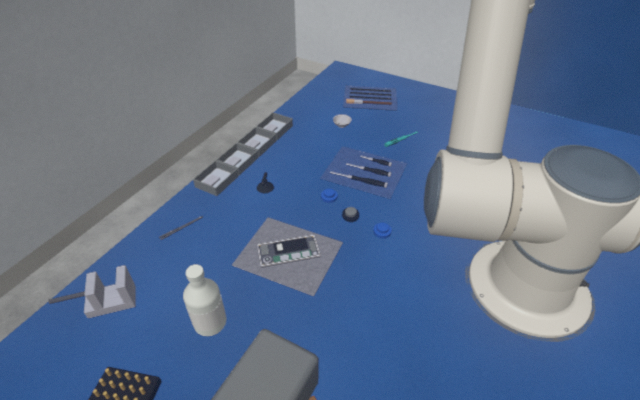

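Run:
```python
import cv2
im=cv2.imread('pics/top1.png');cv2.imwrite('pics/topc.png',cv2.resize(im[150:310,330:520],None,fx=4,fy=4,interpolation=cv2.INTER_CUBIC)[:600])
cv2.imwrite('pics/topp.png',cv2.resize(im[145:235,225:375],None,fx=5,fy=5,interpolation=cv2.INTER_CUBIC))
```

```text
(no output)
```

View pics/topc.png

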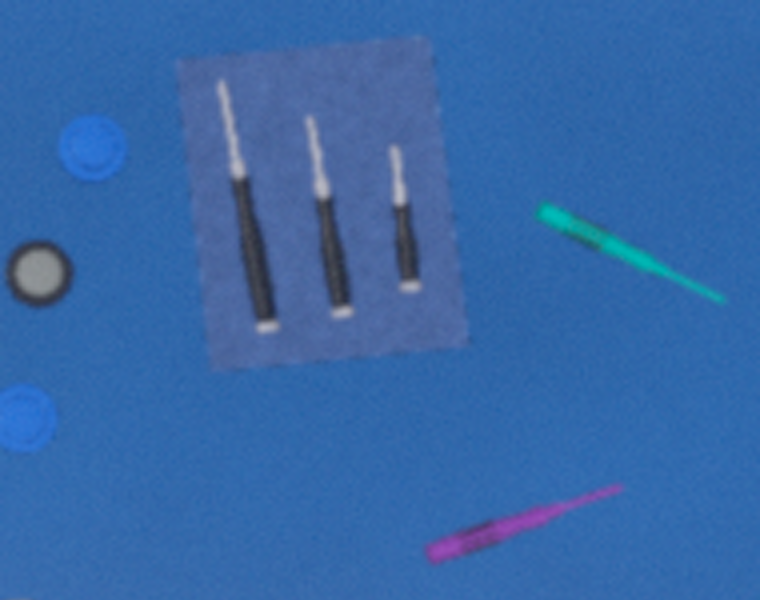

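View pics/topp.png

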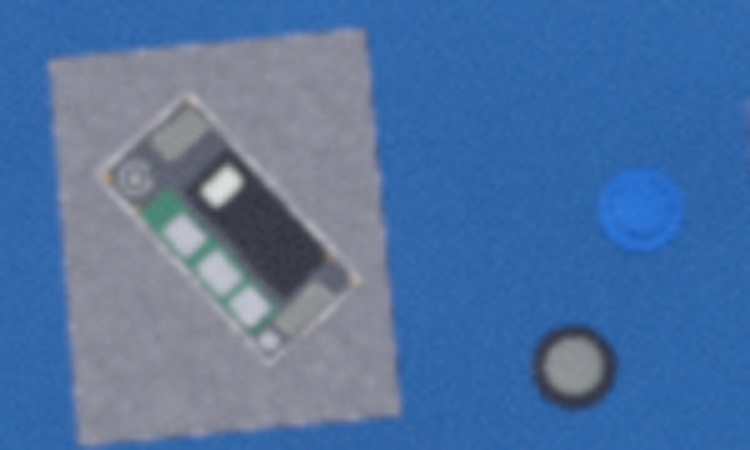

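The top view shows these candidates:
- **Record button:** the grey button in a black housing at (339,218). Its blue look-alikes at (353,186) and (336,255) are excluded.
- **Drivers:** long at (393,213), mid at (413,211) and short at (431,211). The turquoise (488,213) and purple (460,282) ones are excluded.
- **Phone camera module:** the larger disc at (251.6,180). The small disc at (279,213) is excluded.

I choose grey, the rightmost driver and the larger disc, and measure those next.

Run:
```python
from h import *
im=cv2.imread('pics/top1.png');g=cv2.cvtColor(im,cv2.COLOR_BGR2GRAY).astype(float)
# dark+sat-based masks
hsv=cv2.cvtColor(im,cv2.COLOR_BGR2HSV)
for nm,(x0,y0,x1,y1) in {'btn':(325,205,354,232),'short':(424,180,442,226),'mid':(402,172,421,232),'long':(380,165,402,235)}.items():
    m=np.zeros(g.shape,bool);m[y0:y1,x0:x1]=True
    k=m&((hsv[...,1]<95)&(hsv[...,2]>95)) if nm=='btn' else m&(g<60)
    ys,xs=np.nonzero(k);print(nm,len(xs),xs.mean(),ys.mean(),xs.min(),xs.max(),ys.min(),ys.max())
B=ray('top',(339.5,217.9),.022);S=ray('top',(431.1,210.6),.012)
print('btn',B,'short',S)
for a,b in(((395,146),(410,292)),((222,80),(267,332)),((310,116),(342,317))):
    A=ray('top',((a[0]+.5)/4+329.5,(a[1]+.5)/4+149.5),.01);C=ray('top',((b[0]+.5)/4+329.5,(b[1]+.5)/4+149.5),.01)
    d=A-C;L=np.hypot(*d[:2]);print(L,A,C,np.arctan2(d[1],d[0]))
cs=[((u+.5)/5+224.5,(v+.5)/5+144.5) for u,v in((188,94),(97,172),(270,362),(360,278))]
P=[ray('top',c,.011) for c in cs];print(np.round(P,4),np.linalg.norm(P[0]-P[1]),np.linalg.norm(P[1]-P[2]))
ctr=np.mean(P,0);ex=(P[0]+P[1]-P[2]-P[3]);ex/=np.linalg.norm(ex);ey=np.array([-ex[1],ex[0],0])
print('phone',ctr,'cam pred',ctr+.056*ex+.020*ey,'cam px',ray('top',(135.5/5+224.5,178.5/5+144.5),.012))
M=ctr+.056*ex+.020*ey
im2=cv2.imread('pics/side1.png')
for X in (np.r_[B[:2],.022],np.r_[S[:2],.017],np.r_[M[:2],.012]):
    p=proj('side',X);print(p);cv2.drawMarker(im2,(round(p[0]),round(p[1])),(0,0,255),0,5,1)
cv2.imwrite('pics/sidec.png',cv2.resize(im2[130:280,230:430],None,fx=4,fy=4,interpolation=cv2.INTER_CUBIC))
```

```text
btn 117 339.3931623931624 217.60683760683762 334 345 212 223
short 18 432.3888888888889 212.5 430 433 207 218
mid 33 414.1818181818182 215.12121212121212 411 416 200 225
long 59 394.50847457627117 213.8135593220339 391 398 195 228
btn [ 0.4698597 -0.0063281  0.022    ] short [ 0.48648319 -0.26025564  0.012     ]
0.10197628690303338 [ 0.55509164 -0.25609571  0.01      ] [ 0.4532986  -0.26220625  0.01      ] 0.0599571518498208
0.1782138263894294 [ 0.60373086 -0.13723906  0.01      ] [ 0.42734709 -0.16271326  0.01      ] 0.14343308430238969
0.14140162504907128 [ 0.57721761 -0.19778194  0.01      ] [ 0.43683144 -0.21469773  0.01      ] 0.11991658293523606
[[0.6273 0.2072 0.011 ]
 [0.5839 0.2583 0.011 ]
 [0.4758 0.1619 0.011 ]
 [0.5217 0.1115 0.011 ]] 0.06705295474593805 0.14481181951991673
phone [0.55217192 0.18473349 0.011     ] cam pred [0.58046474 0.23703566 0.011     ] cam px [0.57997078 0.23678637 0.012     ]
[np.float64(350.0954030519103), np.float64(209.49981458492)]
[np.float64(380.3922147424405), np.float64(159.13974932508123)]
[np.float64(266.06432421930674), np.float64(257.98248855888306)]
```

View pics/sidec.png

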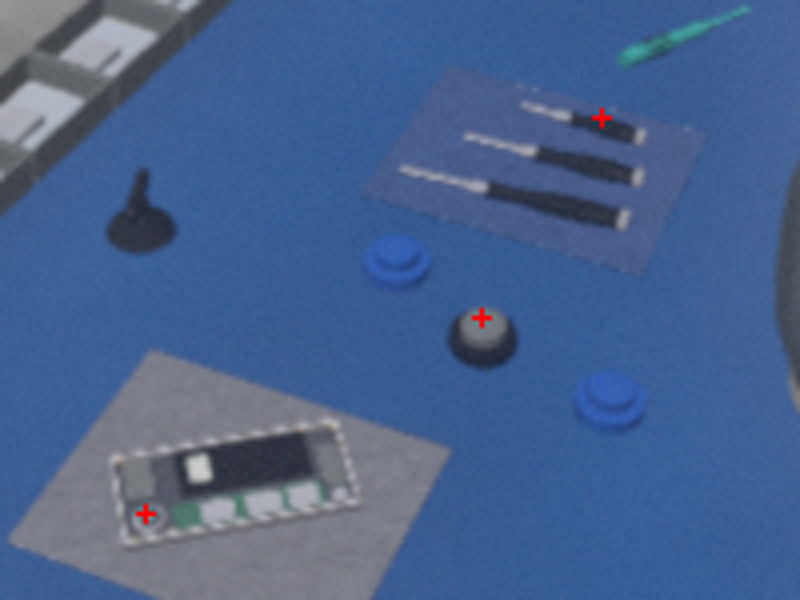

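```bash
cat >> h.py <<'E'
from scipy.spatial.transform import Rotation as Ro
def rel(X):
    s=bot.sense();o=s['orientation'];R=Ro.from_quat([o[1],o[2],o[3],o[0]])
    d=R.inv().apply(np.array(X)-s['tool_pos'])*100
    print('t',round(s['time'],2),'pos',np.round(s['tool_pos'],4),'rel cm',np.round(d,2),'F',np.round(s['force'],1),'w',round(s['gripper_width'],4),'zaxis',np.round(R.as_matrix()[:,2],4),'q',np.round(s['q'],2))
E
python3 -c "
from h import *
rel([.470,-.0063,.08])"
```

```text
t 0.4 pos [ 0.2627 -0.567   0.2312] rel cm [ 42.38 -42.16  15.13] F [ 1.2 -0.3 -0.1] w 0.0853 zaxis [-0.e+00  2.e-04 -1.e+00] q [-1.23  0.49  1.35  0.    1.3  -0.1 ]
```

```bash
python3 -m jog '[{"x":42.4,"y":-42.2,"z":0,"fingers":0},{"x":42.4,"y":-42.2,"z":0,"fingers":0},{"x":42.4,"y":-42.2,"z":0,"fingers":0},{"x":42.4,"y":-42.2,"z":0,"fingers":0},{"x":42.4,"y":-42.2,"z":0,"fingers":0},{"x":42.4,"y":-42.2,"z":0,"fingers":0},{"x":42.4,"y":-42.2,"z":0,"fingers":0},{"x":42.4,"y":-42.2,"z":0,"fingers":0},{"x":42.4,"y":-42.2,"z":0,"fingers":0},{"x":42.4,"y":-42.2,"z":0,"fingers":0}]' 20; python3 -c "
from h import *
rel([.470,-.0063,.08])"
```

```text
t 0.4 pos [ 0.2627 -0.567   0.2312] rel cm [ 42.38 -42.16  15.13] F [ 1.2 -0.3 -0.1] w 0.0853 zaxis [-0.e+00  2.e-04 -1.e+00] q [-1.23  0.49  1.35  0.    1.3  -0.1 ]invalid input at $[0]: expected keys x, y, z, rx, ry, rz, fingers
```

All keys are required.

```bash
python3 -m jog '[{"x":42.4,"y":-42.2,"z":0,"rx":0,"ry":0,"rz":0,"fingers":0},{"x":42.4,"y":-42.2,"z":0,"rx":0,"ry":0,"rz":0,"fingers":0},{"x":42.4,"y":-42.2,"z":0,"rx":0,"ry":0,"rz":0,"fingers":0},{"x":42.4,"y":-42.2,"z":0,"rx":0,"ry":0,"rz":0,"fingers":0},{"x":42.4,"y":-42.2,"z":0,"rx":0,"ry":0,"rz":0,"fingers":0},{"x":42.4,"y":-42.2,"z":0,"rx":0,"ry":0,"rz":0,"fingers":0},{"x":42.4,"y":-42.2,"z":0,"rx":0,"ry":0,"rz":0,"fingers":0},{"x":42.4,"y":-42.2,"z":0,"rx":0,"ry":0,"rz":0,"fingers":0},{"x":42.4,"y":-42.2,"z":0,"rx":0,"ry":0,"rz":0,"fingers":0},{"x":42.4,"y":-42.2,"z":0,"rx":0,"ry":0,"rz":0,"fingers":0}]' 20; python3 -c "
from h import *
rel([.470,-.0063,.08])"
```

```text
time: 1.23
tool_pos: [0.4074, -0.1744, 0.2315]
orientation: [0.0, 0.977, 0.215, 0.0]
force: [1.9, -0.5, -0.3]
gripper_width: 0.0001
t 1.23 pos [ 0.4074 -0.1744  0.2315] rel cm [ 12.74 -12.63  15.15] F [ 1.9 -0.5 -0.3] w 0.0001 zaxis [ 5.e-04 -3.e-04 -1.e+00] q [-0.54  0.24  1.77  0.    1.13  0.6 ]
```

```bash
python3 -m jog '[{"x":12.8,"y":-12.7,"z":0,"rx":0,"ry":0,"rz":0,"fingers":0},{"x":12.8,"y":-12.7,"z":0,"rx":0,"ry":0,"rz":0,"fingers":0},{"x":12.8,"y":-12.7,"z":6,"rx":0,"ry":0,"rz":0,"fingers":0},{"x":12.8,"y":-12.7,"z":12,"rx":0,"ry":0,"rz":0,"fingers":0},{"x":12.8,"y":-12.7,"z":15,"rx":0,"ry":0,"rz":0,"fingers":0},{"x":12.8,"y":-12.7,"z":15,"rx":0,"ry":0,"rz":0,"fingers":0},{"x":12.8,"y":-12.7,"z":15,"rx":0,"ry":0,"rz":0,"fingers":0},{"x":12.8,"y":-12.7,"z":15,"rx":0,"ry":0,"rz":0,"fingers":0},{"x":12.8,"y":-12.7,"z":15,"rx":0,"ry":0,"rz":0,"fingers":0},{"x":12.8,"y":-12.7,"z":15,"rx":0,"ry":0,"rz":0,"fingers":0}]' 20
python3 - <<'E'
from h import *
rel([.470,-.0063,.022])
im=snap('side','s2.png');snap('top','t2.png')
cv2.imwrite('pics/s2c.png',cv2.resize(im[130:250,280:430,::-1],None,fx=5,fy=5,interpolation=cv2.INTER_CUBIC))
E
```

```text
time: 2.07
tool_pos: [0.4705, -0.0078, 0.0824]
orientation: [0.0, 0.977, 0.215, 0.001]
force: [-0.2, -0.5, 0.0]
gripper_width: -0.0
t 2.07 pos [ 0.4705 -0.0078  0.0824] rel cm [ 0.01 -0.16  6.04] F [-0.2 -0.5  0. ] w -0.0 zaxis [ 1.4e-03 -3.0e-04 -1.0e+00] q [-0.14  0.51  1.88 -0.    0.75  0.99]
```

View pics/s2c.png

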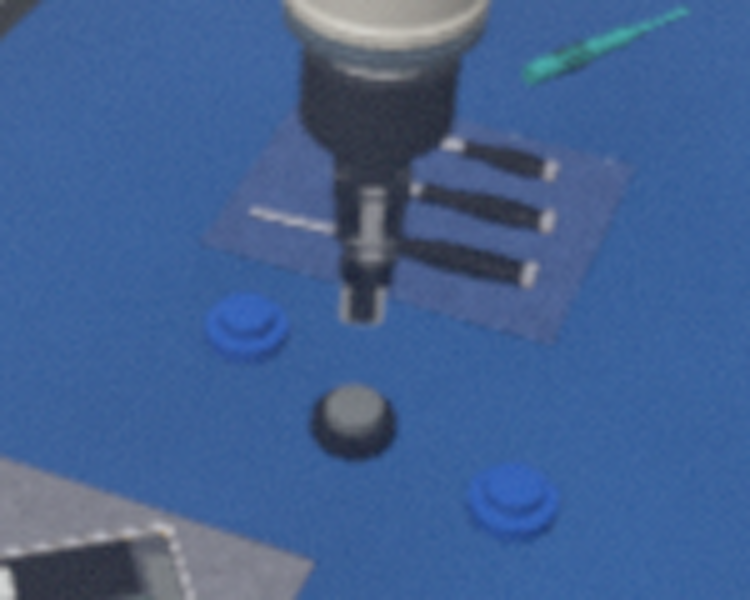

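View pics/t2.png

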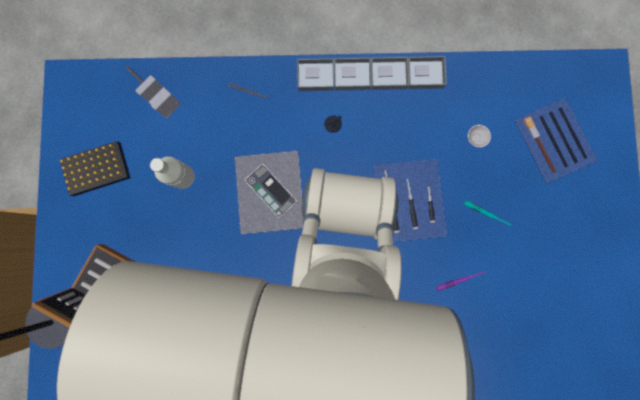

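The side view shows the fingertips at crop (362,322), above the grey button at (354,405). Now I press.

```bash
python3 -m jog '[{"x":0,"y":-0.1,"z":3,"rx":0,"ry":0,"rz":0,"fingers":0},{"x":0,"y":-0.1,"z":5,"rx":0,"ry":0,"rz":0,"fingers":0},{"x":0,"y":-0.1,"z":5.6,"rx":0,"ry":0,"rz":0,"fingers":0},{"x":0,"y":-0.1,"z":6.0,"rx":0,"ry":0,"rz":0,"fingers":0},{"x":0,"y":-0.1,"z":6.2,"rx":0,"ry":0,"rz":0,"fingers":0},{"x":0,"y":-0.1,"z":6.4,"rx":0,"ry":0,"rz":0,"fingers":0},{"x":0,"y":-0.1,"z":6.6,"rx":0,"ry":0,"rz":0,"fingers":0},{"x":0,"y":-0.1,"z":6.6,"rx":0,"ry":0,"rz":0,"fingers":0},{"x":0,"y":-0.1,"z":6.6,"rx":0,"ry":0,"rz":0,"fingers":0}]'; python3 -c "
from h import *
rel([.470,-.0063,.016])"
```

```text
time: 2.92
tool_pos: [0.4698, -0.0065, 0.016]
orientation: [0.0, 0.977, 0.215, 0.0]
force: [-2.8, -3.4, 7.0]
gripper_width: -0.0
t 2.92 pos [ 0.4698 -0.0065  0.016 ] rel cm [ 0.03 -0.01  0.  ] F [-2.8 -3.4  7. ] w -0.0 zaxis [ 1.1e-03 -3.0e-04 -1.0e+00] q [-0.14  0.63  1.93 -0.    0.58  1.  ]
```

Force is 7 N at z=0.016. I'll push about 1.5 mm more to confirm the stop, then come up.

```bash
python3 -m jog '[{"x":0,"y":0,"z":0.1,"rx":0,"ry":0,"rz":0,"fingers":0},{"x":0,"y":0,"z":0.15,"rx":0,"ry":0,"rz":0,"fingers":0},{"x":0,"y":0,"z":0.15,"rx":0,"ry":0,"rz":0,"fingers":0}]'; python3 -c "
from h import *
rel([.470,-.0063,.016])"
```

```text
time: 3.17
tool_pos: [0.4699, -0.0066, 0.0154]
orientation: [0.0, 0.977, 0.215, 0.001]
force: [-6.8, -3.5, 37.3]
gripper_width: 0.0003
t 3.17 pos [ 0.4699 -0.0066  0.0154] rel cm [ 0.02 -0.02 -0.06] F [-6.8 -3.5 37.3] w 0.0003 zaxis [ 1.9e-03 -5.0e-04 -1.0e+00] q [-0.14  0.64  1.93 -0.    0.58  1.  ]
```

The force jumped to 37 N, so that is the hard stop and the button is fully down. Now up.

```bash
python3 -m jog '[{"x":0,"y":0,"z":-1,"rx":0,"ry":0,"rz":0,"fingers":0},{"x":0,"y":0,"z":-4,"rx":0,"ry":0,"rz":0,"fingers":0},{"x":0,"y":0,"z":-8,"rx":0,"ry":0,"rz":0,"fingers":0},{"x":0,"y":0,"z":-12,"rx":0,"ry":0,"rz":0,"fingers":0},{"x":0,"y":0,"z":-16,"rx":0,"ry":0,"rz":0,"fingers":0},{"x":0,"y":0,"z":-20,"rx":0,"ry":0,"rz":0,"fingers":0},{"x":0,"y":0,"z":-20,"rx":0,"ry":0,"rz":0,"fingers":0},{"x":0,"y":0,"z":-20,"rx":0,"ry":0,"rz":0,"fingers":0}]'
python3 - <<'E'
from h import *
im=snap('side','s3.png')
cv2.imwrite('pics/s3c.png',cv2.resize(im[130:250,280:430,::-1],None,fx=5,fy=5,interpolation=cv2.INTER_CUBIC))
rel([.4865,-.2602,.047])
E
```

```text
time: 3.83
tool_pos: [0.4708, -0.0064, 0.2165]
orientation: [0.001, 0.977, 0.215, 0.003]
force: [0.5, -0.2, -0.3]
gripper_width: 0.0001
t 3.88 pos [ 0.4699 -0.0063  0.2148] rel cm [-9.2  23.71 16.79] F [-0.3  0.4 -0.4] w -0.0001 zaxis [ 2.7e-03 -3.0e-04 -1.0e+00] q [-0.14  0.3   1.74  0.    1.1   1.  ]
```

View pics/s3c.png

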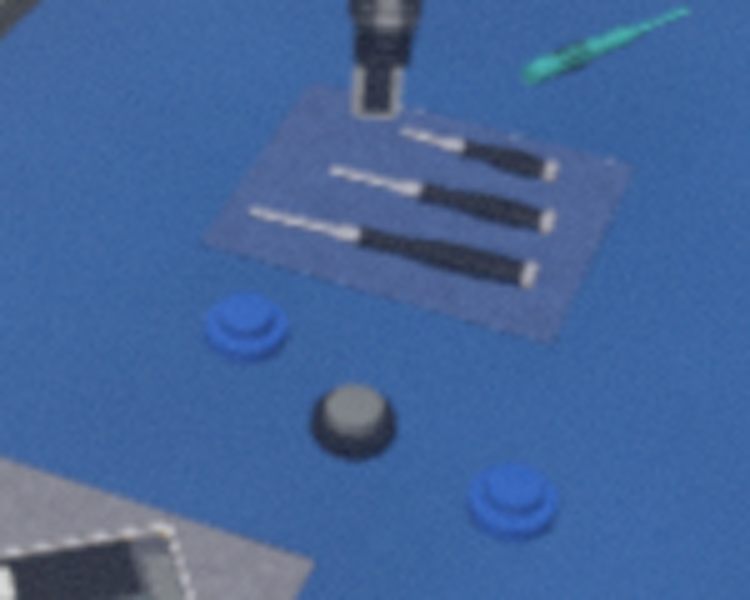

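The button is back up at crop (354,405). Now I traverse high to the short driver and stop above it before descending.

```bash
python3 -m jog '[{"x":-9.2,"y":23.7,"z":0,"rx":0,"ry":0,"rz":0,"fingers":0},{"x":-9.2,"y":23.7,"z":0,"rx":0,"ry":0,"rz":0,"fingers":0},{"x":-9.2,"y":23.7,"z":0,"rx":0,"ry":0,"rz":0,"fingers":0},{"x":-9.2,"y":23.7,"z":0,"rx":0,"ry":0,"rz":0,"fingers":0},{"x":-9.2,"y":23.7,"z":0,"rx":0,"ry":0,"rz":0,"fingers":0},{"x":-9.2,"y":23.7,"z":0,"rx":0,"ry":0,"rz":0,"fingers":0},{"x":-9.2,"y":23.7,"z":0,"rx":0,"ry":0,"rz":0,"fingers":0},{"x":-9.2,"y":23.7,"z":3,"rx":0,"ry":0,"rz":0,"fingers":0},{"x":-9.2,"y":23.7,"z":7,"rx":0,"ry":0,"rz":0,"fingers":0},{"x":-9.2,"y":23.7,"z":7,"rx":0,"ry":0,"rz":0,"fingers":0}]'
python3 - <<'E'
from h import *
rel([.4865,-.2602,.047])
E
```

```text
time: 4.72
tool_pos: [0.482, -0.258, 0.1372]
orientation: [-0.004, 0.977, 0.215, -0.004]
force: [-1.1, 1.8, -2.2]
gripper_width: -0.0001
t 4.72 pos [ 0.482  -0.258   0.1372] rel cm [0.36 0.47 9.01] F [-1.1  1.8 -2.2] w -0.0001 zaxis [-0.0088  0.0061 -0.9999] q [-0.6   0.5   1.64  0.    1.01  0.54]
```

```bash
python3 -m jog '[{"x":0,"y":0,"z":2,"rx":0,"ry":0,"rz":0,"fingers":0},{"x":0,"y":0,"z":5,"rx":0,"ry":0,"rz":0,"fingers":0},{"x":0,"y":0,"z":8,"rx":0,"ry":0,"rz":0,"fingers":0},{"x":0,"y":0,"z":9.3,"rx":0,"ry":0,"rz":0,"fingers":0},{"x":0,"y":0,"z":9.7,"rx":0,"ry":0,"rz":0,"fingers":0},{"x":0,"y":0,"z":9.7,"rx":0,"ry":0,"rz":0,"fingers":0},{"x":0,"y":0,"z":9.7,"rx":0,"ry":0,"rz":0,"fingers":0},{"x":0,"y":0,"z":9.7,"rx":0,"ry":0,"rz":0,"fingers":0}]'
python3 - <<'E'
from h import *
rel([.4865,-.2602,.047])
im=snap('side','s4.png');im2=snap('top','t4.png')
a=cv2.resize(im[110:220,300:450,::-1],None,fx=5,fy=5,interpolation=cv2.INTER_CUBIC)
cv2.imwrite('pics/s4c.png',a)
s=bot.sense();print(proj('side',s['tool_pos']))
E
```

```text
time: 5.38
tool_pos: [0.4863, -0.2604, 0.0482]
orientation: [0.001, 0.977, 0.215, 0.001]
force: [0.6, -0.5, -0.2]
gripper_width: 0.0001
t 5.38 pos [ 0.4863 -0.2604  0.0482] rel cm [ 0.03 -0.01  0.12] F [ 0.6 -0.5 -0.2] w 0.0001 zaxis [ 0.0015 -0.001  -1.    ] q [-0.6   0.64  1.71 -0.    0.8   0.54]
[np.float64(381.53332011668084), np.float64(151.0917097103902)]
```

View pics/s4c.png

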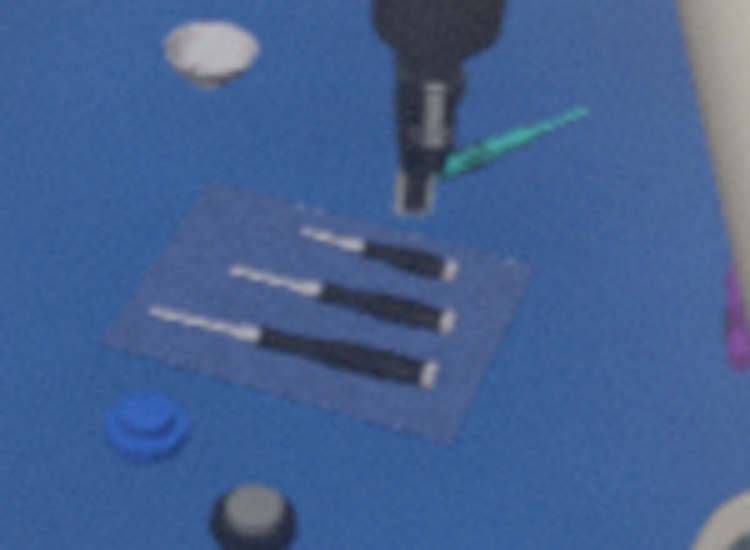

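The side view shows the tips at crop (413,213) over the middle of the short handle (405,256). The calibration offset measured at the tip also matches. Hold for 2.5 s.

```bash
python3 -m jog '[{"x":0,"y":0,"z":0,"rx":0,"ry":0,"rz":0,"fingers":0},{"x":0,"y":0,"z":0,"rx":0,"ry":0,"rz":0,"fingers":0},{"x":0,"y":0,"z":0,"rx":0,"ry":0,"rz":0,"fingers":0},{"x":0,"y":0,"z":0,"rx":0,"ry":0,"rz":0,"fingers":0},{"x":0,"y":0,"z":0,"rx":0,"ry":0,"rz":0,"fingers":0},{"x":0,"y":0,"z":0,"rx":0,"ry":0,"rz":0,"fingers":0},{"x":0,"y":0,"z":0,"rx":0,"ry":0,"rz":0,"fingers":0},{"x":0,"y":0,"z":0,"rx":0,"ry":0,"rz":0,"fingers":0},{"x":0,"y":0,"z":0,"rx":0,"ry":0,"rz":0,"fingers":0},{"x":0,"y":0,"z":0,"rx":0,"ry":0,"rz":0,"fingers":0}]' | head -2
python3 -m jog '[{"x":0,"y":0,"z":0,"rx":0,"ry":0,"rz":0,"fingers":0},{"x":0,"y":0,"z":0,"rx":0,"ry":0,"rz":0,"fingers":0},{"x":0,"y":0,"z":0,"rx":0,"ry":0,"rz":0,"fingers":0},{"x":0,"y":0,"z":0,"rx":0,"ry":0,"rz":0,"fingers":0},{"x":0,"y":0,"z":0,"rx":0,"ry":0,"rz":0,"fingers":0},{"x":0,"y":0,"z":0,"rx":0,"ry":0,"rz":0,"fingers":0},{"x":0,"y":0,"z":0,"rx":0,"ry":0,"rz":0,"fingers":0},{"x":0,"y":0,"z":0,"rx":0,"ry":0,"rz":0,"fingers":0},{"x":0,"y":0,"z":0,"rx":0,"ry":0,"rz":0,"fingers":0},{"x":0,"y":0,"z":0,"rx":0,"ry":0,"rz":0,"fingers":0}]' | head -2
python3 -m jog '[{"x":0,"y":0,"z":0,"rx":0,"ry":0,"rz":0,"fingers":0},{"x":0,"y":0,"z":0,"rx":0,"ry":0,"rz":0,"fingers":0},{"x":0,"y":0,"z":0,"rx":0,"ry":0,"rz":0,"fingers":0},{"x":0,"y":0,"z":0,"rx":0,"ry":0,"rz":0,"fingers":0},{"x":0,"y":0,"z":0,"rx":0,"ry":0,"rz":0,"fingers":0},{"x":0,"y":0,"z":0,"rx":0,"ry":0,"rz":0,"fingers":0},{"x":0,"y":0,"z":0,"rx":0,"ry":0,"rz":0,"fingers":0},{"x":0,"y":0,"z":0,"rx":0,"ry":0,"rz":0,"fingers":0},{"x":0,"y":0,"z":0,"rx":0,"ry":0,"rz":0,"fingers":0},{"x":0,"y":0,"z":0,"rx":0,"ry":0,"rz":0,"fingers":0}]' | head -2
python3 -m jog '[{"x":0,"y":0,"z":-4,"rx":0,"ry":0,"rz":0,"fingers":0},{"x":0,"y":0,"z":-8,"rx":0,"ry":0,"rz":0,"fingers":0},{"x":0,"y":0,"z":-12,"rx":0,"ry":0,"rz":0,"fingers":0},{"x":0,"y":0,"z":-16,"rx":0,"ry":0,"rz":0,"fingers":0},{"x":0,"y":0,"z":-18,"rx":0,"ry":0,"rz":0,"fingers":0},{"x":0,"y":0,"z":-18,"rx":0,"ry":0,"rz":0,"fingers":0},{"x":0,"y":0,"z":-18,"rx":0,"ry":0,"rz":0,"fingers":0}]' | head -2
python3 - <<'E'
from h import *
rel([.580,.2368,.042])
E
```

```text
time: 6.32
tool_pos: [0.4856, -0.26, 0.0468]
time: 7.15
tool_pos: [0.4856, -0.26, 0.0468]
time: 7.98
tool_pos: [0.4856, -0.2601, 0.0468]
time: 8.57
tool_pos: [0.486, -0.2603, 0.2279]
t 8.57 pos [ 0.486  -0.2603  0.2279] rel cm [ 29.4  -41.2   18.54] F [-0.3  0.6 -0.4] w 0.0 zaxis [ 0.0022 -0.0015 -1.    ] q [-0.6   0.39  1.54  0.    1.21  0.54]
```

```bash
python3 -m jog '[{"x":29.4,"y":-41.2,"z":0,"rx":0,"ry":0,"rz":0,"fingers":0},{"x":29.4,"y":-41.2,"z":0,"rx":0,"ry":0,"rz":0,"fingers":0},{"x":29.4,"y":-41.2,"z":0,"rx":0,"ry":0,"rz":0,"fingers":0},{"x":29.4,"y":-41.2,"z":0,"rx":0,"ry":0,"rz":0,"fingers":0},{"x":29.4,"y":-41.2,"z":0,"rx":0,"ry":0,"rz":0,"fingers":0},{"x":29.4,"y":-41.2,"z":0,"rx":0,"ry":0,"rz":0,"fingers":0},{"x":29.4,"y":-41.2,"z":0,"rx":0,"ry":0,"rz":0,"fingers":0},{"x":29.4,"y":-41.2,"z":0,"rx":0,"ry":0,"rz":0,"fingers":0},{"x":29.4,"y":-41.2,"z":0,"rx":0,"ry":0,"rz":0,"fingers":0},{"x":29.4,"y":-41.2,"z":0,"rx":0,"ry":0,"rz":0,"fingers":0}]' | head -2
python3 - <<'E'
from h import *
rel([.580,.2368,.042])
E
```

```text
time: 9.4
tool_pos: [0.5619, 0.1515, 0.2252]
t 9.4 pos [0.5619 0.1515 0.2252] rel cm [ 5.28 -6.97 18.31] F [ 1.1 -0.8  0. ] w -0.0001 zaxis [-2.5e-03 -5.0e-04 -1.0e+00] q [ 0.16  0.44  1.46 -0.    1.24  1.3 ]
```

```bash
python3 -m jog '[{"x":5.2,"y":-7.0,"z":0,"rx":0,"ry":0,"rz":0,"fingers":0},{"x":5.2,"y":-7.0,"z":0,"rx":0,"ry":0,"rz":0,"fingers":0},{"x":5.2,"y":-7.0,"z":2,"rx":0,"ry":0,"rz":0,"fingers":0},{"x":5.2,"y":-7.0,"z":5,"rx":0,"ry":0,"rz":0,"fingers":0},{"x":5.2,"y":-7.0,"z":8,"rx":0,"ry":0,"rz":0,"fingers":0},{"x":5.2,"y":-7.0,"z":8,"rx":0,"ry":0,"rz":0,"fingers":0},{"x":5.2,"y":-7.0,"z":8,"rx":0,"ry":0,"rz":0,"fingers":0},{"x":5.2,"y":-7.0,"z":8,"rx":0,"ry":0,"rz":0,"fingers":0}]' | head -2
python3 - <<'E'
from h import *
rel([.580,.2368,.042])
E
```

```text
time: 10.07
tool_pos: [0.5808, 0.2347, 0.1475]
t 10.07 pos [0.5808 0.2347 0.1475] rel cm [ 1.000e-02 -2.200e-01  1.055e+01] F [-0.5  0.5  0.2] w 0.0001 zaxis [ 2.e-04  1.e-04 -1.e+00] q [0.29 0.58 1.44 0.   1.12 1.43]
```

```bash
python3 -m jog '[{"x":0,"y":-0.2,"z":3,"rx":0,"ry":0,"rz":0,"fingers":0},{"x":0,"y":-0.2,"z":6,"rx":0,"ry":0,"rz":0,"fingers":0},{"x":0,"y":-0.2,"z":9,"rx":0,"ry":0,"rz":0,"fingers":0},{"x":0,"y":-0.2,"z":10,"rx":0,"ry":0,"rz":0,"fingers":0},{"x":0,"y":-0.2,"z":10.4,"rx":0,"ry":0,"rz":0,"fingers":0},{"x":0,"y":-0.2,"z":10.4,"rx":0,"ry":0,"rz":0,"fingers":0},{"x":0,"y":-0.2,"z":10.4,"rx":0,"ry":0,"rz":0,"fingers":0},{"x":0,"y":-0.2,"z":10.4,"rx":0,"ry":0,"rz":0,"fingers":0}]' | head -2
python3 - <<'E'
from h import *
im=snap('side','s5.png');snap('top','t5.png')
rel([.580,.2368,.042])
a=cv2.resize(im[190:300,190:340,::-1],None,fx=5,fy=5,interpolation=cv2.INTER_CUBIC)
cv2.imwrite('pics/s5c.png',a)
s=bot.sense();print(proj('side',s['tool_pos']))
E
```

```text
time: 10.73
tool_pos: [0.5807, 0.2369, 0.0447]
t 10.83 pos [0.5804 0.2369 0.0442] rel cm [-0.04 -0.01  0.22] F [-0.2 -0.2 -0.5] w 0.0001 zaxis [ 2.1e-03  7.0e-04 -1.0e+00] q [0.29 0.71 1.51 0.   0.91 1.43]
[np.float64(265.05028499481153), np.float64(249.32070187224448)]
```

View pics/s5c.png

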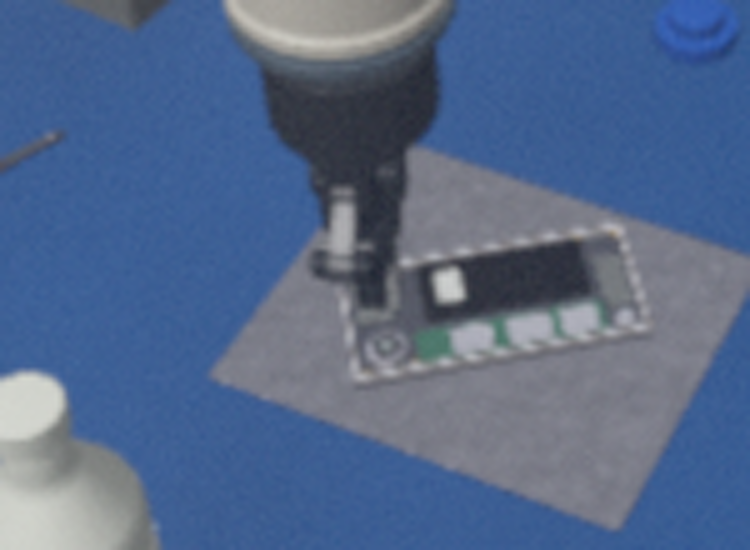

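View pics/t5.png

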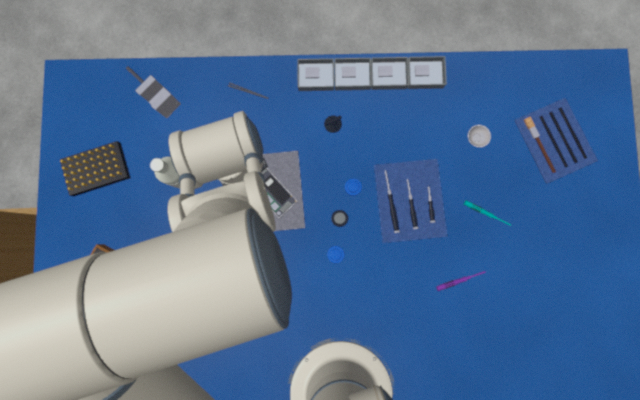

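Run:
```python
from h import *
im=cv2.imread('pics/s5.png');a=cv2.resize(im[232:272,245:295],None,fx=14,fy=14,interpolation=cv2.INTER_CUBIC)
s=bot.sense();o=s['orientation'];R=Ro.from_quat([o[1],o[2],o[3],o[0]]).as_matrix()
for dx,dy in((0,0),(.011,0),(-.011,0)):
    p=proj('side',s['tool_pos']+R@[dx,dy,0]);print(p)
    cv2.drawMarker(a,(round((p[0]-245+.5)*14),round((p[1]-232+.5)*14)),(0,0,255),0,10,2)
p=proj('side',(.580,.2368,.012));cv2.drawMarker(a,(round((p[0]-245+.5)*14),round((p[1]-232+.5)*14)),(0,255,255),0,10,2)
cv2.imwrite('pics/s5z.png',a)
```

```text
[np.float64(265.05028499481153), np.float64(249.32070187224448)]
[np.float64(260.48123156404233), np.float64(249.07942544656882)]
[np.float64(269.62202038442285), np.float64(249.56211992319402)]
```

View pics/s5z.png

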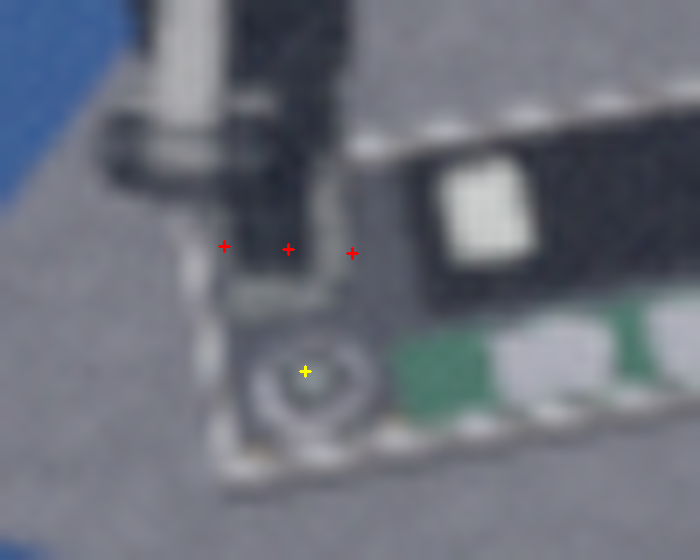

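The close crop shows the near finger at (285,290), directly above the lens at (314,380). The tip's offset matches the finger's thickness, and the lens agrees with my estimate to within about 2 mm. Hold for 2.5 s or more, then check and hand in.

```bash
python3 -m jog '[{"x":0,"y":0,"z":0,"rx":0,"ry":0,"rz":0,"fingers":0},{"x":0,"y":0,"z":0,"rx":0,"ry":0,"rz":0,"fingers":0},{"x":0,"y":0,"z":0,"rx":0,"ry":0,"rz":0,"fingers":0},{"x":0,"y":0,"z":0,"rx":0,"ry":0,"rz":0,"fingers":0},{"x":0,"y":0,"z":0,"rx":0,"ry":0,"rz":0,"fingers":0},{"x":0,"y":0,"z":0,"rx":0,"ry":0,"rz":0,"fingers":0},{"x":0,"y":0,"z":0,"rx":0,"ry":0,"rz":0,"fingers":0},{"x":0,"y":0,"z":0,"rx":0,"ry":0,"rz":0,"fingers":0},{"x":0,"y":0,"z":0,"rx":0,"ry":0,"rz":0,"fingers":0},{"x":0,"y":0,"z":0,"rx":0,"ry":0,"rz":0,"fingers":0}]' | head -2
python3 -m jog '[{"x":0,"y":0,"z":0,"rx":0,"ry":0,"rz":0,"fingers":0},{"x":0,"y":0,"z":0,"rx":0,"ry":0,"rz":0,"fingers":0},{"x":0,"y":0,"z":0,"rx":0,"ry":0,"rz":0,"fingers":0},{"x":0,"y":0,"z":0,"rx":0,"ry":0,"rz":0,"fingers":0},{"x":0,"y":0,"z":0,"rx":0,"ry":0,"rz":0,"fingers":0},{"x":0,"y":0,"z":0,"rx":0,"ry":0,"rz":0,"fingers":0},{"x":0,"y":0,"z":0,"rx":0,"ry":0,"rz":0,"fingers":0},{"x":0,"y":0,"z":0,"rx":0,"ry":0,"rz":0,"fingers":0},{"x":0,"y":0,"z":0,"rx":0,"ry":0,"rz":0,"fingers":0},{"x":0,"y":0,"z":0,"rx":0,"ry":0,"rz":0,"fingers":0}]' | head -2
python3 -m jog '[{"x":0,"y":0,"z":0,"rx":0,"ry":0,"rz":0,"fingers":0},{"x":0,"y":0,"z":0,"rx":0,"ry":0,"rz":0,"fingers":0},{"x":0,"y":0,"z":0,"rx":0,"ry":0,"rz":0,"fingers":0},{"x":0,"y":0,"z":0,"rx":0,"ry":0,"rz":0,"fingers":0},{"x":0,"y":0,"z":0,"rx":0,"ry":0,"rz":0,"fingers":0},{"x":0,"y":0,"z":0,"rx":0,"ry":0,"rz":0,"fingers":0},{"x":0,"y":0,"z":0,"rx":0,"ry":0,"rz":0,"fingers":0},{"x":0,"y":0,"z":0,"rx":0,"ry":0,"rz":0,"fingers":0},{"x":0,"y":0,"z":0,"rx":0,"ry":0,"rz":0,"fingers":0},{"x":0,"y":0,"z":0,"rx":0,"ry":0,"rz":0,"fingers":0}]' | head -4
python3 - <<'E'
from h import *
rel([.580,.2368,.042])
print(bot.hand_in())
E
```

```text
time: 11.67
tool_pos: [0.5796, 0.2366, 0.0427]
time: 12.5
tool_pos: [0.5796, 0.2366, 0.0428]
time: 13.33
tool_pos: [0.5796, 0.2366, 0.0428]
orientation: [-0.0, 0.977, 0.215, 0.0]
force: [0.3, 0.3, 0.2]
t 13.33 pos [0.5796 0.2366 0.0428] rel cm [0.04 0.   0.08] F [0.3 0.3 0.2] w -0.0003 zaxis [ 0.  0. -1.] q [0.29 0.72 1.51 0.   0.91 1.43]
the job is handed in; nothing more can be done
None
```

The job is done in the order asked and handed in at 13.3 s, well under the 51 s limit.

- **Record button:** I pressed it with the shut fingertips down to its stop. The tips reached z ≈ 0.0155 m and the force jumped to 37 N. I then lifted off, and the side picture showed the button back up.
- **Shortest driver:** I held the tips 3 cm over the middle of its handle for about 2.6 s. I crossed the other two drivers with the tips about 20 cm up.
- **Camera module:** I held the tips about 3.1 cm over the lens for about 2.5 s and finished there, still pointing. Contact force was about 0.

**Last checks:** the tool was straight down and within 1 mm of the measured target. The side camera's view of the lens differed from my estimate by about 2 mm, which is within its calibration error. I saw nothing moved in the last top picture; the arm hid part of the phone there, but the side picture showed it in place. No check failed. Early on, one move command was refused for missing keys, and nothing moved.

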